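# Set out a crown case for the dental scanner

## Robot

A 6-joint arm with a two-finger parallel gripper is mounted at the origin on the work surface. World frame = base frame: x ahead of the robot, y to its left, z up, the work surface at z = 0. Lengths are in m, angles in degrees, forces in N, time in s.
With the tool pointing down it reaches from about 0.3 to 0.75 m from the base axis. Payload 8.5 kg.
Tool frame: the origin (TCP) lies at the very end of the fingers, on their centre line; the grasp point (between the pads) lies 19 mm behind it (env.hold_point_z is the distance from the TCP to the grasp point, in m); z points along the fingers, y is the line along which they close (so a half turn about z gives the same grasp; the last joint's range is limited). The gripper opens to 85 mm and grips with 20 to 120 N. Pads are 22 mm wide; open, the fingers measure 114 mm over their backs; the gripper's body (76 mm by 85 mm) begins 54 mm behind the grasp point. The pads swing forward as they close: fully open they stand 13 mm farther back than shut.
Start: joints at [54.815, 21.807, 74.336, -0, 83.858, -12.336], TCP at [0.214, 0.507, 0.202] pointing down, gripper open.
Joint ranges: [-178.18, 178.18], [-50.72, 133.34], [12.68, 142.11], [-81.47, 261.47], [9.98, 163.14], [-165.26, 165.26]. Speed limits (degrees/s): [136.94, 136.94, 180, 180, 180, 180].

## Interface

Orientations are given as a 3x3 rotation matrix whose columns are the frame's x, y, z axes.
In Python, from rig import env, optics gives the robot as it stands.
- The arm moves only by the shell command python3 -m jog 'ROWS' [OPENING] [FORCE]. ROWS is JSON, a list of rows, each an object with "linear": the shift along the tool's x, y, z in units of 40 mm (1.0 is 40 mm), a list of three; "roll": the turn about the tool's z in units of 5 degrees (1.0 is 5 degrees). A call has 1 to 12 rows; each row shifts and turns the commanded pose from where the row before left it, along the tool's axes as they then stand; what a row does not reach is not made up. A row lasts 1/12 s, in which the tool goes at most 41.7 mm and 7.16 degrees, less where a joint would pass 70% of its speed; a pose out of reach is approached as far as the arm can. A call is refused whole if a number of a shift passes 1 or a number of a turn 1, either way. A call with a gripper value outside its range is refused whole. OPENING is the opening, from -1 (shut) to 1 (fully open), set as the call begins (- or left out, the last holds). The fingers move at their own pace and stop on an object; FORCE is the grip in N (left out, the last holds). Time passes only in rows, so rows that do not move let the fingers close. It gives the time, the measured TCP pose, the force, the opening and the grip force at its end, in the units of the state.
- env.observe(): the state, without advancing time (a new reading comes with each control period).
- optics.get_image(name): name is "scene" or "top" or "wrist"; returns the picture (384x512x3 uint8, red, green, blue); there is no depth.
- optics.calibration(name): a dict with "fov_y" (degrees; the focal length in pixels is half the picture's height over the tangent of half this angle, whatever the lens; pixels are square), "cx", "cy" (the principal point, pixels), "T" (4x4, takes a point from camera to world coordinates). Camera axes: x right, y down, z forward; pixel columns grow to the right and rows downward; lengths in m; the calibration is good to about 2 mm. A picture is of the moment at which its call begins: read the wrist's pose just before it. calibration takes no time and is no camera call; for the wrist camera it gives the pose at the moment of the call.
- env.close_job(): hands the job in; it is judged then, once.
The state is a dict: "time_s": time; "q": joint angles; "qvel": joint speeds; "joint_efforts": joint torques, N m; "position": TCP position; "tool_rot": TCP orientation; "ft_force": force on the tool from outside, world axes, zero at the start; "wrist_torque": the same for the moment, N m; "grip_width": finger opening in m; "gripper_force": force on a finger pad.
Only numpy, scipy, OpenCV 4.12 (cv2) and the standard library are available. Lean on these libraries where they do the work, as an engineer would, in place of code of your own. Each camera call takes 0.05 s, during which the arm holds its last target. There are 200 camera calls.

## Task

Set this crown case out for the bite scan: on the middle of the round black scan plate put the blue lower model, teeth up and front teeth towards the white arrow, on it the pink bite wafer, and on that the ivory upper model, teeth down as it lies, so that the three horseshoes lie squarely over one another, front over front. Stand the two dies on the white spots of the aluminium die plate, the molar die (green holder) on the left spot and the premolar die (red holder) on the right, as seen from the robot; leave the mouse, the spray can and the black control puck where they are.

Things in the scene. Friction and masses are not known exactly. Their poses are not given: they have to be found in the camera images.
- lower_model: Loose pale blue full-arch lower model, teeth up, 56 x 56 x 24 mm, 120 g. Seen from above U-shaped: front half round, back square. Origin: underside, on the midline below the front teeth, 8 mm behind the round front edge; +x to the back (square end at x = 48 mm), z up; middle at x = 20 mm. 56 mm wide base slab z 0-12 mm, straight sides from x = 20 to 48 mm (grip across them); tooth tops z = 24 mm.
- upper_model: Loose ivory full-arch upper model lying teeth down, flat base on top, 56 x 56 x 24 mm, 120 g. Front half round, back square. Origin: tooth-tip plane (underside), on the midline at the front teeth, 8 mm behind the round front edge; +x to the back (square end at x = 48 mm), z up; middle at x = 20 mm. Base slab z 12-24 mm, straight sides 56 mm apart from x = 20 to 48 mm (grip across them).
- bite_wafer: Loose bite wafer: hard pink resin horseshoe, 50 x 56 mm outside, band 12 mm wide, 7 mm thick, 20 g, lying flat. Origin: underside, midline, in the front of the band, 8 mm behind the round front edge; +x to the open back (ends at x = 42 mm), z up. Straight limbs x = 20 to 42 mm: grip across their outsides, 56 mm. Rightly stacked, the origins and x axes of wafer and both models agree.
- molar_die: Loose molar die: thick ivory tooth stump (14-16 mm across) in a round green holder 30 mm in diameter, 18 mm high; 34 mm high in all, 40 g. Origin: centre of its underside; z up.
- premolar_die: Loose premolar die: thin ivory tooth stump (10-11 mm across) in a round red holder 30 mm in diameter, 18 mm high; 34 mm high in all, 40 g. Origin: centre of its underside; z up.
- scan_plate: Scan plate: round, black, 120 mm in diameter, 12 mm thick, flat on top, fixed to the bench, with a thin white cross in the middle and a white arrow head at its front rim. Origin: centre of its underside; z up; the arrow lies towards -x, which points to the robot give or take 23 degrees. A model in its middle has its origin at x = -20 mm and its x axis along the plate's.
- die_plate: Die plate: aluminium, 70 mm (x) by 150 mm (y), 10 mm thick, flat on top, fixed to the bench, with two white spots 36 mm across. Origin: centre of its underside; z up. Turned at most 23 degrees: +x points away from the robot, +y to the robot's left. Left spot at y = +38 mm, right spot at y = -38 mm, both at x = 0.
- mouse: Bystander: black computer mouse with red trim, 100 x 56 x 32 mm, loose on a 3 mm mouse mat to the robot's right. Origin: centre of its underside.
- spray: Bystander: silver spray can with a white cap, 36 mm in diameter, 115 mm high, standing loose on the left. Origin: centre of its underside.
- space_puck: Bystander: black round 3D control puck, 78 mm in diameter, 50 mm high, loose beyond the plates. Origin: centre of its underside.

How it is judged (in metres and radians):
At the end, for the whole second after the job is handed in: Lower model flat on the scan plate, centred to 14-15 mm, front to the arrow (0.3 rad); wafer on its teeth and upper model on the wafer, origins over the lower one within 10 mm each way, in line to 0.25 rad; molar die on the left spot, premolar on the right (12 mm). All level, at rest (x of lower_model in the frame of scan_plate between -0.034 and -0.006 m and y of lower_model in the frame of scan_plate between -0.015 and 0.015 m and z of lower_model in the frame of scan_plate between 0.009 and 0.015 m and angle between the x axis of lower_model and the x axis of scan_plate, either way round below 0.3 rad and angle between each of lower_model, bite_wafer, upper_model's own z axis and vertical below 0.12 rad and x of bite_wafer in the frame of lower_model between -0.01 and 0.01 m and y of bite_wafer in the frame of lower_model between -0.01 and 0.01 m and z of bite_wafer in the frame of lower_model between 0.021 and 0.027 m and angle between the x axis of each of bite_wafer, upper_model and the x axis of lower_model, either way round below 0.25 rad and x of upper_model in the frame of lower_model between -0.01 and 0.01 m and y of upper_model in the frame of lower_model between -0.01 and 0.01 m and z of upper_model in the frame of lower_model between 0.028 and 0.034 m and x of molar_die in the frame of die_plate between -0.012 and 0.012 m and y of molar_die in the frame of die_plate between 0.026 and 0.05 m and z of molar_die in the frame of die_plate between 0.007 and 0.013 m and angle between each of molar_die, premolar_die's own z axis and vertical below 0.15 rad and x of premolar_die in the frame of die_plate between -0.012 and 0.012 m and y of premolar_die in the frame of die_plate between -0.05 and -0.026 m and z of premolar_die in the frame of die_plate between 0.007 and 0.013 m and linear speed of each of lower_model, upper_model, bite_wafer, molar_die, premolar_die below 0.02 m/s and angular speed of each of lower_model, upper_model, bite_wafer, molar_die, premolar_die below 0.2 rad/s); the robot touches nothing.
It fails at once if the mouse is pushed more than 20 mm from its place (distance of mouse from where it was at the start of the episode above 0.02 m).
It fails at once if the spray can is pushed more than 20 mm from its place (distance of spray from where it was at the start of the episode above 0.02 m).
It fails at once if the control puck is pushed more than 20 mm from its place (distance of space_puck from where it was at the start of the episode above 0.02 m).
It also fails if it takes over 125 s, if anything falls off the work surface, if the arm or the gripper's body presses on something with over 40 N, if the wrist force passes 120 N, or if a joint passes its speed limit or range.

## Working session

There is one attempt and no reset: what is moved stays moved. The work goes in short steps, Python scripts to look and compute and a shell command to move; the robot and the scene stay as the last step left them, time stands still between calls to the robot, and variables do not carry over. Pictures are saved under pics/ and viewed, at most 14 in all, crops included, and the job is handed in when it is done.

```bash
ls; mkdir -p pics; python3 - <<'E'
from rig import env,optics
import cv2,numpy as np
for n in("scene","top"):
    im=optics.get_image(n);cv2.imwrite(f"pics/{n}0.png",im[:,:,::-1])
    c=optics.calibration(n);print(n,c["fov_y"],c["cx"],c["cy"],np.round(c["T"],3).tolist(), {k:v for k,v in c.items() if k not in("T",)})
s=env.observe();print(s);print(env.hold_point_z)
E
```

```text
pics
scene 52.23104461827067 253.15577584442903 191.64236531791104 [[-0.269, 0.666, -0.696, 1.339], [0.963, 0.198, -0.184, 0.204], [0.015, -0.72, -0.694, 0.803], [0.0, 0.0, 0.0, 1.0]] {'fov_y': 52.23104461827067, 'cx': 253.15577584442903, 'cy': 191.64236531791104}
top 47.59756527718807 257.9222935537749 191.08162159190846 [[-0.0, -0.991, 0.137, 0.431], [-1.0, 0.001, 0.005, -0.018], [-0.005, -0.137, -0.991, 1.163], [0.0, 0.0, 0.0, 1.0]] {'fov_y': 47.59756527718807, 'cx': 257.9222935537749, 'cy': 191.08162159190846}
{'time_s': 0.1, 'q': array([ 5.48148013e+01,  2.18393414e+01,  7.43795064e+01, -1.44960230e-03,
        8.38579773e+01, -1.23373063e+01]), 'qvel': array([-0.05224978, -0.05397196, -0.09147503, -0.08572805,  0.06360496,
       -0.00424207]), 'joint_efforts': array([ 4.77841299e-03, -4.49213147e+01, -2.31656563e+01, -1.10895785e-04,
        3.67005690e-03,  1.65073527e-05]), 'position': array([0.21340287, 0.50658603, 0.20095814]), 'tool_rot': array([[-9.21539872e-01,  3.88283013e-01, -7.52066909e-04],
       [ 3.88283653e-01,  9.21539241e-01, -1.11036301e-03],
       [ 2.61924073e-04, -1.31525907e-03, -9.99999101e-01]]), 'ft_force': array([-0.02779552, -0.29698881,  0.73142203]), 'wrist_torque': array([-0.01693403, -0.02778778,  0.014007  ]), 'gripper_force': 0.0, 'grip_width': 0.08534339698007357}
0.0187
```

View pics/top0.png

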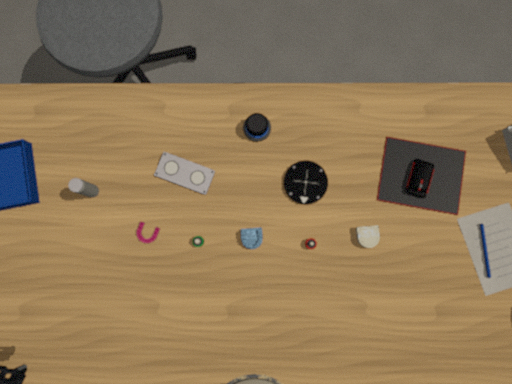

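View pics/scene0.png

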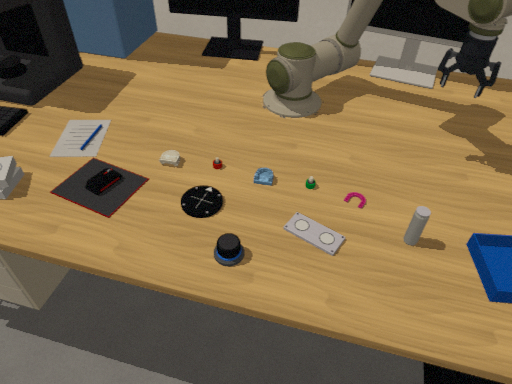

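The top view shows the wafer at (148,232), green die (198,241), lower model (250,238), red die (311,243), upper model (368,236), scan plate (305,182) with its arrow at (303,200), and die plate (184,173). I'll cast these to coarse positions.

```bash
cat > h.py <<'E'
from rig import env,optics
import cv2,numpy as np
def cast(c,uv,z):
    f=192/np.tan(np.radians(c["fov_y"]/2)); uv=np.atleast_2d(uv).astype(float)
    d=np.c_[(uv[:,0]-c["cx"])/f,(uv[:,1]-c["cy"])/f,np.ones(len(uv))]@c["T"][:3,:3].T
    o=c["T"][:3,3]; return o+d*((z-o[2])/d[:,2])[:,None]
def proj(c,p):
    f=192/np.tan(np.radians(c["fov_y"]/2)); T=np.linalg.inv(c["T"]); q=T[:3,:3]@np.array(p)+T[:3,3]
    return f*q[0]/q[2]+c["cx"],f*q[1]/q[2]+c["cy"]
def go(p,yaw=None):
    """deltas: linear (tool units, in present axes), roll units; yaw = world angle of tool y (deg, mod 180)"""
    s=env.observe();R=s["tool_rot"];d=(np.array(p)-s["position"])
    y=np.degrees(np.arctan2(R[1,1],R[0,1]))
    r=0 if yaw is None else -((yaw-y+90)%180-90)/5
    print("yaw",round(y,1),"pos",s["position"].round(4),"lin",(R.T@d/0.04).round(2),"roll",round(r,2),"q6",s["q"][5].round(1),"t",s["time_s"])
E
python3 - <<'E'
from h import *
c=optics.calibration("top")
for n,uv,z in [("wafer",(148,232),.007),("green",(198,241),.03),("lower",(250,238),.02),("red",(311,243),.03),("upper",(368,236),.024),("plate",(305.5,182),.012),("arrow",(303.5,200),.012),("dieL",(172,168),.01),("dieR",(197.5,178),.01),("puck",(256,125),.04),("spray",(85,190),.05),("mouse",(420,178),.03)]:
    print(n,cast(c,uv,z)[0].round(3))
w=optics.calibration("wrist");T=w["T"];s=env.observe();print(w["fov_y"],w["cx"],w["cy"])
print((s["tool_rot"].T@T[:3,:3]).round(3),(s["tool_rot"].T@(T[:3,3]-s["position"])).round(3))
go((.31,.2,.3),90)
E
```

```text
wafer [0.482 0.279 0.007]
green [0.457 0.142 0.03 ]
lower [0.465 0.008 0.02 ]
red [ 0.452 -0.15   0.03 ]
upper [ 0.47  -0.299  0.024]
plate [ 0.615 -0.14   0.012]
arrow [ 0.566 -0.134  0.012]
dieL [0.654 0.219 0.01 ]
dieR [0.626 0.15  0.01 ]
puck [ 0.764 -0.008  0.04 ]
spray [0.588 0.435 0.05 ]
mouse [ 0.622 -0.44   0.03 ]
61.237096978841315 251.7696517259244 192.13655700364134
[[ 0.    -0.957 -0.291]
 [ 1.    -0.     0.   ]
 [-0.    -0.291  0.957]] [ 0.074  0.001 -0.171]
yaw 67.2 pos [0.2134 0.5066 0.201 ] lin [-5.2  -6.13 -2.47] roll -4.57 q6 -12.3 t 0.1
```

```bash
r='{"linear":[-0.78,-0.48,-0.04],"roll":-0.38}'; python3 -m jog '[{"linear":[0,0,-0.1],"roll":-0.9},{"linear":[0,0,-0.1],"roll":-0.9},{"linear":[0,0,-0.1],"roll":-0.9},{"linear":[0,0,-0.1],"roll":-0.9},{"linear":[0,0,-0.1],"roll":-0.97}]' 1 40
python3 - <<'E'
from h import *
go((.43,.16,.22),90)
E
```

```text
time_s: 0.52
position: [0.2134, 0.5067, 0.2213]
tool_rot: [[-1.0, -0.004, -0.001], [-0.004, 1.0, -0.001], [0.001, -0.001, -1.0]]
ft_force: [-0.1, -0.4, 0.7]
grip_width: 0.0852
gripper_force: 0.0
yaw 90.2 pos [0.2134 0.5067 0.2213] lin [-5.38 -8.69  0.04] roll 0.04 q6 -35.4 t 0.5167
```

```bash
python3 -m jog '[{"linear":[-0.5,-0.8,0]},{"linear":[-0.5,-0.8,0]},{"linear":[-0.5,-0.8,0]},{"linear":[-0.5,-0.8,0]},{"linear":[-0.5,-0.8,0]},{"linear":[-0.5,-0.8,0]},{"linear":[-0.5,-0.8,0]},{"linear":[-0.5,-0.8,0]},{"linear":[-0.5,-0.8,0]},{"linear":[-0.5,-0.8,0]},{"linear":[-0.4,-0.7,0]},{"linear":[0,0,0]}]'
python3 - <<'E'
from h import *
im=optics.get_image("wrist");cv2.imwrite("pics/w1.png",im[:,:,::-1])
np.save("w1T.npy",optics.calibration("wrist")["T"])
go((.44,-.18,.22),90)
E
```

```text
yaw 90.5 pos [0.2136 0.5069 0.2221] lin [ -5.51 -17.22   0.05] roll 0.1 q6 -35.7 t 0.5667invalid input
```

View pics/w1.png

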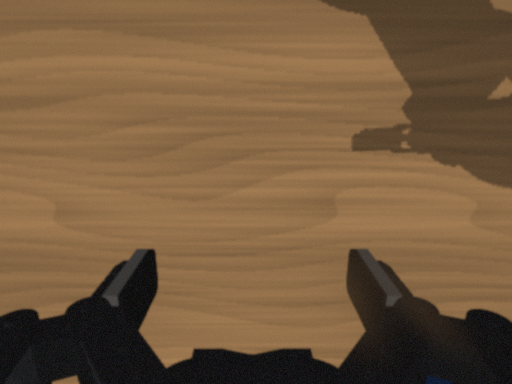

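The move was refused, probably because every row needs a "roll", so this picture shows only bare bench and the two fingers at the bottom. I'll resend the rows with roll included.

```bash
python3 -m jog '[{"linear":[-0.5,-0.8,0],"roll":0},{"linear":[-0.5,-0.8,0],"roll":0},{"linear":[-0.5,-0.8,0],"roll":0},{"linear":[-0.5,-0.8,0],"roll":0},{"linear":[-0.5,-0.8,0],"roll":0},{"linear":[-0.5,-0.8,0],"roll":0},{"linear":[-0.5,-0.8,0],"roll":0},{"linear":[-0.5,-0.8,0],"roll":0},{"linear":[-0.5,-0.8,0],"roll":0},{"linear":[-0.5,-0.8,0],"roll":0},{"linear":[-0.4,-0.7,0],"roll":0.1},{"linear":[0,0,0],"roll":0}]'
python3 - <<'E'
from h import *
im=optics.get_image("wrist");cv2.imwrite("pics/w2.png",im[:,:,::-1])
np.save("w2T.npy",optics.calibration("wrist")["T"])
go((.44,-.18,.22),90)
E
```

```text
time_s: 1.57
position: [0.4319, 0.1548, 0.221]
tool_rot: [[-1.0, 0.016, -0.0], [0.016, 1.0, -0.001], [0.0, -0.001, -1.0]]
ft_force: [-0.2, 0.1, -1.1]
grip_width: 0.0852
gripper_force: 0.0
yaw 89.1 pos [0.4306 0.1568 0.221 ] lin [-0.36 -8.41  0.03] roll -0.17 q6 -84.0 t 1.6167
```

View pics/w2.png

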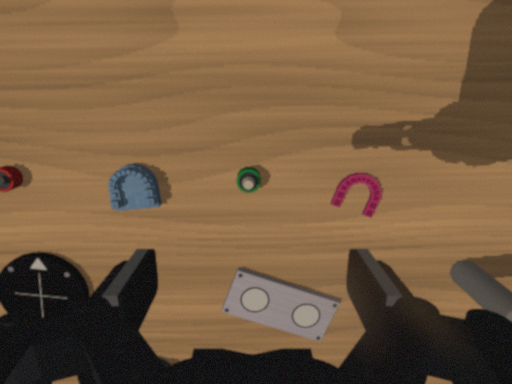

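The wrist view (image up is towards the robot, image right is +y) shows the red die at (9,179), lower model (134,188), green die (249,180) and wafer (358,192), with the wafer's opening at the bottom. The die plate spots are at (255,299) and (306,316), and the scan plate is at (41,292) with its arrow at (39,264). Next I'll move right for the other half.

```bash
python3 -m jog '[{"linear":[0,-0.9,0],"roll":-0.1},{"linear":[0,-0.9,0],"roll":-0.1},{"linear":[0,-0.9,0],"roll":0},{"linear":[0,-0.9,0],"roll":0},{"linear":[0,-0.9,0],"roll":0},{"linear":[0,-0.9,0],"roll":0},{"linear":[0,-0.9,0],"roll":0},{"linear":[0,-0.8,0],"roll":0},{"linear":[0,-0.8,0],"roll":0},{"linear":[0,0,0],"roll":0},{"linear":[0,0,0],"roll":0}]'
cat >> h.py <<'E'
def shot(name,n=None):
    c=optics.calibration("wrist") if name=="wrist" else optics.calibration(name)
    im=optics.get_image(name)
    if n: cv2.imwrite(f"pics/{n}.png",im[:,:,::-1])
    return c,im
def blobs(im,which,amin=60):
    h=cv2.cvtColor(im,cv2.COLOR_RGB2HSV).astype(int);H,S,V=h[...,0],h[...,1],h[...,2]
    m={"blue":(H>95)&(H<118)&(S>60)&(V>45),"pink":(H>160)&(H<177)&(S>120)&(V>60),"green":(H>55)&(H<90)&(S>110),
       "red":((H<6)|(H>172))&(S>150)&(V>40),"ivory":(S<75)&(V>110),"black":(V<45)}[which].astype(np.uint8)
    m=cv2.morphologyEx(m,cv2.MORPH_CLOSE,np.ones((3,3)))
    cs=[k for k in cv2.findContours(m,cv2.RETR_EXTERNAL,cv2.CHAIN_APPROX_NONE)[0] if cv2.contourArea(k)>amin]
    return sorted(cs,key=cv2.contourArea,reverse=True)
def rect(c,k,z):
    """contour cast on plane z: minAreaRect centre, sizes, the angle of one side"""
    p=cast(c,k[:,0,:],z)[:,:2].astype(np.float32)*1000
    (x,y),s,a=cv2.minAreaRect(p); return (round(x,1),round(y,1)),np.round(s,1),round(a,1)
E
python3 - <<'E'
from h import *
c,im=shot("wrist","w3")
c2=dict(c);c2["T"]=np.load("w2T.npy");i2=cv2.imread("pics/w2.png")[:,:,::-1]
for cc,i in((c2,i2),(c,im)):
  print("--")
  for w,z in(("blue",.012),("pink",.007),("green",.018),("red",.018),("ivory",.024)):
    for k in blobs(i,w)[:4]: print(w,cv2.boundingRect(k),cv2.contourArea(k),rect(cc,k,z))
print(cast(c2,[(306,316),(255,299),(41,292),(39,264)],.01).round(3))
go((.44,-.18,.22),90)
E
```

```text
time_s: 2.53
position: [0.4313, -0.1572, 0.2211]
tool_rot: [[-1.0, -0.006, -0.001], [-0.006, 1.0, 0.001], [0.001, 0.001, -1.0]]
ft_force: [-0.2, 0.7, 0.0]
grip_width: 0.0854
gripper_force: 0.0
--
blue (110, 165, 50, 44) 1697.5 ((463.2, 11.4), array([53.2, 60.1]), 4.2)
pink (332, 173, 49, 44) 767.5 ((476.0, 289.3), array([56.3, 49.1]), 70.2)
green (237, 168, 23, 24) 400.5 ((454.9, 152.5), array([26.3, 28.3]), 89.2)
red (0, 167, 22, 24) 251.0 ((450.5, -130.3), array([24.4, 32.3]), 76.4)
ivory (222, 269, 118, 73) 4537.0 ((628.7, 191.7), array([145.2,  67.7]), 68.9)
ivory (108, 165, 52, 46) 1352.0 ((460.8, 13.8), array([54.5, 58.3]), 4.9)
ivory (31, 259, 15, 11) 83.0 ((559.9, -116.5), array([17.6, 14.1]), 80.9)
ivory (243, 179, 11, 11) 74.5 ((458.7, 152.5), array([11.8, 12.2]), 88.7)
--
blue (362, 165, 50, 44) 1751.0 ((464.6, 8.7), array([53.8, 59.9]), 3.7)
green (487, 170, 25, 24) 254.5 ((456.8, 138.4), array([30.5, 27.9]), 7.4)
red (249, 164, 23, 24) 423.0 ((450.7, -146.5), array([28.1, 26.2]), 0.3)
red (0, 236, 126, 25) 133.5 ((546.0, -395.1), array([156.7,   4.7]), 78.7)
red (58, 284, 10, 31) 74.0 ((622.4, -408.5), array([ 4.6, 49.3]), 71.4)
ivory (439, 272, 73, 47) 2137.5 ((620.1, 149.1), array([99. , 67.1]), 69.6)
ivory (112, 168, 50, 47) 1784.0 ((469.0, -294.9), array([55.9, 55.5]), 4.4)
ivory (264, 256, 15, 12) 89.5 ((561.3, -131.1), array([15.6, 17.9]), 0.3)
ivory (361, 199, 52, 11) 72.5 ((486.6, 6.1), array([ 9.2, 60.8]), 10.1)
[[ 0.654  0.23   0.01 ]
 [ 0.626  0.159  0.01 ]
 [ 0.61  -0.132  0.01 ]
 [ 0.568 -0.125  0.01 ]]
yaw 90.5 pos [ 0.4313 -0.1563  0.2212] lin [-0.21 -0.6   0.03] roll 0.09 q6 -125.2 t 2.5833
```

View pics/w3.png

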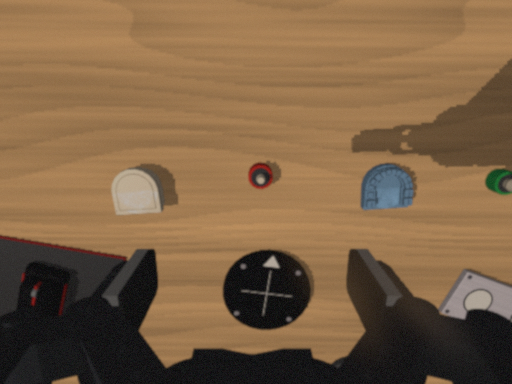

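The view at x≈0.43, y≈−0.16 shows the upper model at (137,192) with its square end at the bottom, the red die (260,176), the lower model (388,188) and the scan plate (267,290) with its arrow at (271,262). The offsets between views suggest the arm was still moving, so I'll settle and check consistency over the plate and red die.

```bash
python3 -m jog '[{"linear":[-0.2,0,0],"roll":0.1},{"linear":[0,0,0],"roll":0},{"linear":[0,0,0],"roll":0},{"linear":[0,0,0],"roll":0},{"linear":[0,0,0],"roll":0},{"linear":[0,0,0],"roll":0}]' | head -3
python3 - <<'E'
from h import *
def meas(c,i):
  for w,z in(("blue",.012),("green",.018),("red",.018),("ivory",.024)):
    for k in blobs(i,w)[:3]:
      if cv2.contourArea(k)>200: print(w,cv2.boundingRect(k),rect(c,k,z))
  g=cv2.cvtColor(i,cv2.COLOR_RGB2GRAY)
for n in("wrist","top"):
  c,im=shot(n,"w4"+n); print(n); meas(c,im)
  for k in blobs(im,"black"):
    x,y,w,h=cv2.boundingRect(k)
    if .8<w/h<1.6 and w<100: print("black",(x,y,w,h),rect(c,k,.012))
go((.44,-.18,.22),90)
E
```

```text
time_s: 3.08
position: [0.4393, -0.1568, 0.2216]
tool_rot: [[-1.0, -0.0, -0.0], [-0.0, 1.0, -0.0], [0.0, -0.0, -1.0]]
wrist
blue (363, 157, 50, 45) ((464.6, 8.6), array([54.4, 59.8]), 5.7)
green (488, 162, 24, 24) ((457.4, 137.9), array([31.7, 26.6]), 13.1)
red (249, 157, 23, 25) ((451.3, -146.4), array([29. , 26.1]), 0.0)
ivory (441, 265, 71, 56) ((621.6, 151.7), array([104.8,  67. ]), 69.3)
ivory (111, 162, 50, 47) ((469.2, -294.9), array([55.7, 55.4]), 4.4)
black (225, 245, 85, 78) ((611.9, -135.6), array([118.3, 113.6]), 0.0)
top
blue (0, 140, 39, 69) ((639.7, 640.2), array([177.7, 101.9]), 10.7)
blue (241, 229, 21, 19) ((465.7, 5.7), array([52.7, 47.1]), 90.0)
ivory (146, 0, 366, 83) ((1009.5, -213.7), array([1016.4,  241.4]), 89.8)
ivory (250, 200, 158, 184) ((290.2, -179.8), array([224.3, 513.6]), 56.4)
ivory (457, 203, 55, 93) ((439.6, -631.9), array([207.5, 148.5]), 17.1)
black (284, 162, 43, 42) ((613.9, -138.2), array([110.7, 112.2]), 38.4)
black (402, 159, 32, 39) ((625.9, -438.3), array([ 66.3, 103.3]), 71.9)
black (244, 114, 24, 23) ((773.9, -5.8), array([58.1, 65.4]), 8.9)
yaw 90.0 pos [ 0.4394 -0.157   0.2216] lin [-0.02 -0.57  0.04] roll 0.0 q6 -124.3 t 3.1833
```

```bash
python3 -m jog '[{"linear":[-0.42,0.69,0.3],"roll":0},{"linear":[-0.42,0.69,0.3],"roll":0},{"linear":[-0.42,0.69,0.3],"roll":0},{"linear":[-0.42,0.69,0.3],"roll":0},{"linear":[-0.42,0.69,0.3],"roll":0},{"linear":[-0.42,0.69,0.3],"roll":0},{"linear":[0,0,0],"roll":0},{"linear":[0,0,0],"roll":0},{"linear":[0,0,0],"roll":0},{"linear":[0,0,0],"roll":0}]' | head -3
python3 - <<'E'
from h import *
c,im=shot("wrist","w5")
for k in blobs(im,"blue")[:2]: print(cv2.boundingRect(k),cv2.contourArea(k),rect(c,k,.012))
m=cv2.drawContours(im.copy(),blobs(im,"blue")[:1],-1,(255,0,0),1)[40:160,170:340]
cv2.imwrite("pics/w5c.png",cv2.resize(m,None,fx=4,fy=4,interpolation=cv2.INTER_NEAREST)[:,:,::-1])
go((.4645,.008,.022),94)
E
```

```text
time_s: 4.02
position: [0.5401, 0.0076, 0.1501]
tool_rot: [[-1.0, 0.001, 0.001], [0.001, 1.0, -0.0], [-0.001, -0.0, -1.0]]
(223, 62, 61, 63) 3143.5 ((466.2, 8.5), array([52.8, 55.4]), 4.4)
(220, 339, 45, 15) 252.0 ((746.3, -2.5), array([51.7, 17.7]), 82.7)
yaw 89.9 pos [0.5401 0.0075 0.1501] lin [1.89 0.01 3.2 ] roll -0.82 q6 -101.7 t 4.0667
```

View pics/w5c.png

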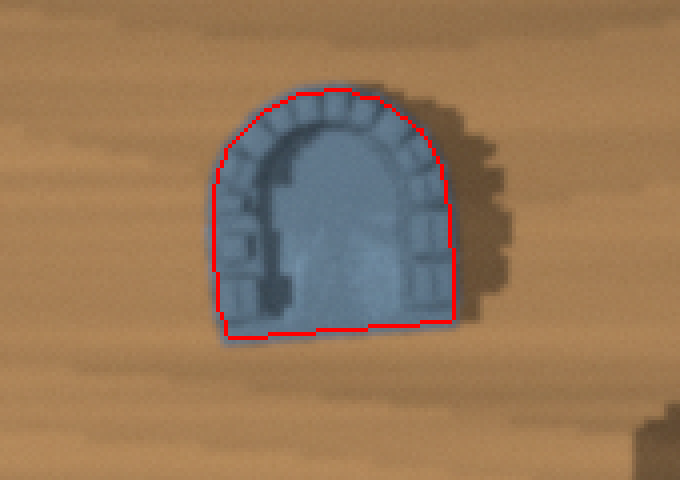

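The close view shows the lower model's outline cleanly: front at the top, back edge turned about 4°. Its centre is (466, 8.5) mm and its x axis is at +4.4°. Now I'll approach above the grip point.

```bash
python3 -m jog '[{"linear":[0.4,0.01,0.55],"roll":0},{"linear":[0.4,0.01,0.55],"roll":0},{"linear":[0.4,0.01,0.55],"roll":0},{"linear":[0.45,0.01,0.55],"roll":0},{"linear":[0,0,0],"roll":-0.9},{"linear":[0,0,0],"roll":0},{"linear":[0,0,0],"roll":0},{"linear":[0,0,0],"roll":0}]' | head -3
python3 - <<'E'
from h import *
go((.4742,.0091,.0),94.4)
E
```

```text
time_s: 4.73
position: [0.4752, 0.0095, 0.0624]
tool_rot: [[-0.997, -0.076, 0.002], [-0.076, 0.997, -0.001], [-0.002, -0.001, -1.0]]
yaw 94.4 pos [0.4752 0.0095 0.0624] lin [ 0.03 -0.01  1.56] roll -0.01 q6 -107.5 t 4.7333
```

```bash
python3 -m jog '[{"linear":[0,0,0.5],"roll":0},{"linear":[0,0,0.5],"roll":0},{"linear":[0,0,0.4],"roll":0},{"linear":[0,0,0.15],"roll":0},{"linear":[0,0,0],"roll":0},{"linear":[0,0,0],"roll":0}]' 1 40
python3 -m jog '[{"linear":[0,0,0],"roll":0},{"linear":[0,0,0],"roll":0},{"linear":[0,0,0],"roll":0},{"linear":[0,0,0],"roll":0},{"linear":[0,0,0],"roll":0},{"linear":[0,0,0],"roll":0},{"linear":[0,0,0],"roll":0},{"linear":[0,0,0],"roll":0},{"linear":[0,0,0],"roll":0}]' -1 40
```

```text
time_s: 5.23
position: [0.4749, 0.0099, 0.0001]
tool_rot: [[-0.997, -0.078, 0.001], [-0.078, 0.997, -0.0], [-0.001, -0.0, -1.0]]
ft_force: [1.0, 0.1, 1.5]
grip_width: 0.085
gripper_force: 0.0
time_s: 5.98
position: [0.4742, 0.0101, -0.0005]
tool_rot: [[-0.997, -0.078, -0.0], [-0.078, 0.997, 0.0], [0.0, 0.0, -1.0]]
ft_force: [0.2, 0.0, 0.5]
grip_width: -0.0001
gripper_force: 0.0
```

The fingers shut on nothing, so I'll look.

```bash
python3 - <<'E'
from h import *
c,im=shot("wrist","w6")
c2,i2=shot("scene")
a=cv2.resize(i2[120:240,170:340],(680,480))
cv2.imwrite("pics/w6s.png",np.vstack([cv2.resize(im,(400,300)),cv2.resize(a,(400,290))])[:,:,::-1])
E
```

```text
(no output)
```

View pics/w6s.png

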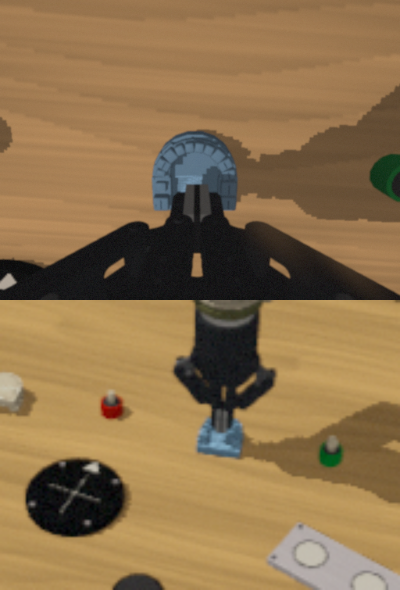

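```bash
python3 -m jog '[{"linear":[0,0,-0.2],"roll":0},{"linear":[0,0,-0.5],"roll":0},{"linear":[0,0,-0.9],"roll":0},{"linear":[0,0,-0.9],"roll":0},{"linear":[-0.4,0,-0.9],"roll":0},{"linear":[-0.8,0,-0.4],"roll":0},{"linear":[-0.4,0,0],"roll":0},{"linear":[0,0,0],"roll":0},{"linear":[0,0,0],"roll":0},{"linear":[0,0,0],"roll":0}]' 1 40
python3 - <<'E'
from h import *
c,im=shot("wrist","w7")
for k in blobs(im,"blue")[:2]: print(cv2.boundingRect(k),cv2.contourArea(k),rect(c,k,.012))
x=cv2.resize(im[0:200,130:380],None,fx=3,fy=3); cv2.imwrite("pics/w7c.png",x[:,:,::-1])
E
```

```text
time_s: 6.92
position: [0.5369, 0.0153, 0.1512]
tool_rot: [[-0.997, -0.079, -0.002], [-0.079, 0.997, 0.0], [0.002, 0.0, -1.0]]
ft_force: [-0.8, 0.1, -0.1]
grip_width: 0.0855
gripper_force: 0.0
(220, 66, 61, 61) 3067.5 ((466.2, 8.9), array([53. , 55.4]), 2.9)
(198, 339, 45, 14) 238.0 ((745.7, -4.3), array([51.6, 16.2]), 88.9)
```

View pics/w7c.png

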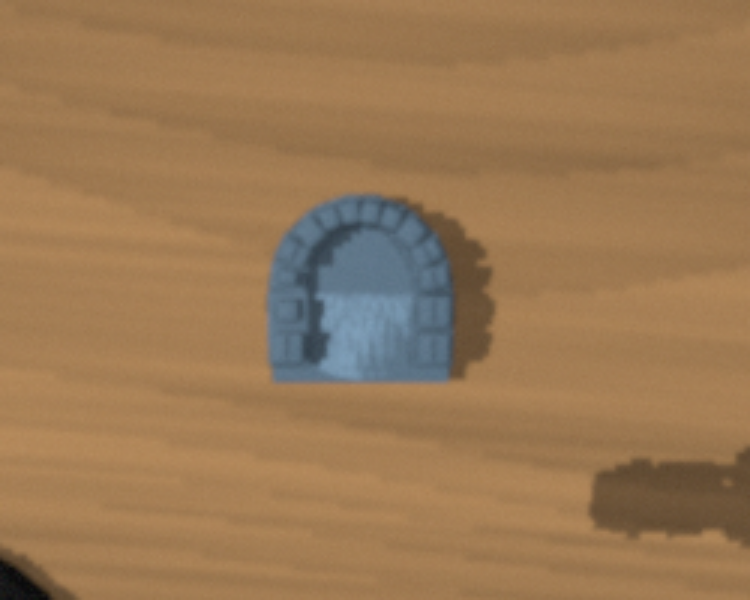

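The model has not moved. The fingers closed above it: in w1 the open tips sit at about (157,250) and (348,250), which puts them roughly 30 mm short of the reported TCP. I'll test this by feeling for the bare bench with the fingers shut.

```bash
python3 -m jog '[{"linear":[-0.5,0,0.7],"roll":0},{"linear":[-0.3,0,0.7],"roll":0},{"linear":[0,0,0.7],"roll":0},{"linear":[0,0,0.7],"roll":0},{"linear":[0,0,0.7],"roll":0},{"linear":[0,0,0],"roll":0},{"linear":[0,0,0],"roll":0},{"linear":[0,0,0],"roll":0},{"linear":[0,0,0],"roll":0}]' -1 40
python3 -m jog '[{"linear":[0,0,0.1],"roll":0},{"linear":[0,0,0.1],"roll":0},{"linear":[0,0,0.1],"roll":0},{"linear":[0,0,0],"roll":0},{"linear":[0,0,0],"roll":0}]'
python3 - <<'E'
from h import *
shot("wrist","w8");shot("scene","s8")
E
```

```text
time_s: 7.72
position: [0.5708, 0.0174, 0.0135]
tool_rot: [[-0.997, -0.078, 0.003], [-0.078, 0.997, -0.001], [-0.003, -0.001, -1.0]]
ft_force: [-0.4, -0.1, 0.1]
grip_width: 0.0006
gripper_force: 0.0
time_s: 8.13
position: [0.5697, 0.0177, -0.0007]
tool_rot: [[-0.997, -0.079, -0.001], [-0.079, 0.997, 0.0], [0.001, 0.0, -1.0]]
ft_force: [1.0, -0.4, 0.1]
grip_width: -0.0003
gripper_force: 0.0
```

```bash
python3 -m jog '[{"linear":[0,0,0.1],"roll":0},{"linear":[0,0,0.1],"roll":0},{"linear":[0,0,0.1],"roll":0},{"linear":[0,0,0],"roll":0},{"linear":[0,0,0],"roll":0}]' | grep -E "pos|ft"
python3 -m jog '[{"linear":[0,0,0.1],"roll":0},{"linear":[0,0,0],"roll":0},{"linear":[0,0,0.1],"roll":0},{"linear":[0,0,0],"roll":0},{"linear":[0,0,0],"roll":0}]'| grep -E "pos|ft"
```

```text
position: [0.5697, 0.0177, -0.0129]
ft_force: [0.6, 0.7, -0.3]
position: [0.5697, 0.0177, -0.0207]
ft_force: [0.1, 0.5, -0.9]
```

```bash
python3 -m jog '[{"linear":[0,0,0.1],"roll":0},{"linear":[0,0,0],"roll":0},{"linear":[0,0,0],"roll":0}]'| grep -E "pos|ft"
python3 -m jog '[{"linear":[0,0,0.06],"roll":0},{"linear":[0,0,0],"roll":0},{"linear":[0,0,0],"roll":0}]'| grep -E "pos|ft"
python3 - <<'E'
from h import *
c,im=shot("wrist","w9"); print(c["T"][:3,3],env.observe()["position"])
E
```

```text
position: [0.5697, 0.0177, -0.0247]
ft_force: [-0.4, 0.2, 0.2]
position: [0.5698, 0.0176, -0.027]
ft_force: [-0.2, 0.2, -0.6]
[0.49629413 0.01226632 0.1440038 ] [ 0.56988948  0.01763981 -0.02689432]
```

View pics/w9.png

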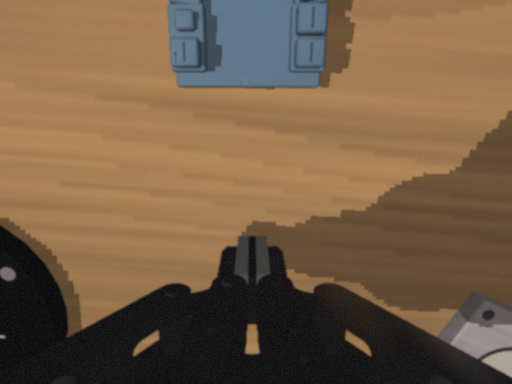

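The shut fingers end at (252,237) and nearly meet their shadow, so the bench is just below. The fingers really are about 30 mm shorter than reported. I'll feel for the exact contact.

```bash
for i in 1; do python3 -m jog '[{"linear":[0,0,0.05],"roll":0},{"linear":[0,0,0],"roll":0},{"linear":[0,0,0],"roll":0}]'| grep -E "pos|ft"
python3 -m jog '[{"linear":[0,0,0.05],"roll":0},{"linear":[0,0,0],"roll":0},{"linear":[0,0,0],"roll":0}]'| grep -E "pos|ft"
python3 -m jog '[{"linear":[0,0,0.05],"roll":0},{"linear":[0,0,0],"roll":0},{"linear":[0,0,0],"roll":0}]'| grep -E "pos|ft"; done
```

```text
position: [0.5698, 0.0176, -0.029]
ft_force: [0.0, -0.5, -0.7]
position: [0.5701, 0.0176, -0.0298]
ft_force: [-3.5, 0.3, 11.7]
position: [0.5702, 0.0176, -0.0299]
ft_force: [-8.9, 1.0, 30.6]
```

Contact is at a reported z of −0.0297, so true tip height is reported z + 30 mm. Now I'll regrip the lower model with that correction.

```bash
python3 -m jog '[{"linear":[0,0,-0.5],"roll":0},{"linear":[0,0,-0.7],"roll":0},{"linear":[0,0,-0.7],"roll":0},{"linear":[0.6,0,0],"roll":0},{"linear":[0.6,0,0],"roll":0},{"linear":[0.6,-0.02,0],"roll":0},{"linear":[0.6,0,0],"roll":0},{"linear":[0,0,0],"roll":0},{"linear":[0,0,0],"roll":0},{"linear":[0,0,0],"roll":0}]' 1 40 | grep -E "pos|ft"
python3 - <<'E'
from h import *
go((.4742,.0093,-.0285),94.4)
E
```

```text
position: [0.4753, 0.0091, 0.0434]
ft_force: [0.1, 0.5, 0.4]
yaw 94.5 pos [0.4753 0.0091 0.0434] lin [0.03 0.01 1.8 ] roll 0.02 q6 -107.7 t 11.2
```

```bash
python3 -m jog '[{"linear":[0,0,0.5],"roll":0},{"linear":[0,0,0.5],"roll":0},{"linear":[0.03,0.01,0.4],"roll":0},{"linear":[0,0,0.25],"roll":0},{"linear":[0,0,0.14],"roll":0},{"linear":[0,0,0],"roll":0},{"linear":[0,0,0],"roll":0}]' 1 40| grep -E "pos|ft"
python3 -m jog '[{"linear":[0,0,0],"roll":0},{"linear":[0,0,0],"roll":0},{"linear":[0,0,0],"roll":0},{"linear":[0,0,0],"roll":0},{"linear":[0,0,0],"roll":0},{"linear":[0,0,0],"roll":0},{"linear":[0,0,0],"roll":0},{"linear":[0,0,0],"roll":0},{"linear":[0,0,0],"roll":0}]' -1 40
```

```text
position: [0.4737, 0.0096, -0.0284]
ft_force: [-0.7, -0.3, 0.8]
time_s: 12.53
position: [0.4735, 0.0095, -0.0276]
tool_rot: [[-0.997, -0.079, 0.002], [-0.079, 0.997, -0.0], [-0.002, -0.0, -1.0]]
ft_force: [-0.1, 0.7, 5.6]
grip_width: 0.0546
gripper_force: 41.7
```

Gripped at 54.6 mm. I'll measure the scan plate from the settled w4 picture, then lift.

```bash
python3 -m jog '[{"linear":[0,0,-0.3],"roll":0},{"linear":[0,0,-0.6],"roll":0},{"linear":[0,0,-0.8],"roll":0},{"linear":[0,0,-0.8],"roll":0},{"linear":[0,0,0],"roll":0},{"linear":[0,0,0],"roll":0}]' | grep -E "pos|grip"
python3 - <<'E'
from h import *
s=env.observe();c=optics.calibration("wrist")
Rc=s["tool_rot"].T@c["T"][:3,:3];tc=s["tool_rot"].T@(c["T"][:3,3]-s["position"])
R=np.array([[-1,0,0],[0,1,0],[0,0,-1.]]);T=np.eye(4);T[:3,:3]=R@Rc;T[:3,3]=np.array([.4394,-.157,.2216])+R@tc
c["T"]=T;im=cv2.imread("pics/w4wrist.png")
h=cv2.cvtColor(im,cv2.COLOR_BGR2GRAY)
k=max((k for k in blobs(im[:,:,::-1],"black") if .8<cv2.boundingRect(k)[2]/cv2.boundingRect(k)[3]<1.6 and cv2.boundingRect(k)[2]<100),key=cv2.contourArea)
hull=cv2.convexHull(k);m=np.zeros(h.shape,np.uint8);cv2.drawContours(m,[hull],-1,255,-1);m=cv2.erode(m,np.ones((5,5)))
p=cast(c,hull[:,0,:],.012)[:,:2].astype(np.float32)*1000;print("disc",cv2.minEnclosingCircle(p),cv2.fitEllipse(p))
b=((h>95)&(m>0)).astype(np.uint8);n,l,st,ce=cv2.connectedComponentsWithStats(b)
for i in range(1,n):
  if st[i,4]>3: print(st[i],ce[i].round(1),(cast(c,ce[i],.012)[0]*1000).round(1))
E
```

```text
position: [0.4737, 0.0095, 0.0729]
grip_width: 0.0545
gripper_force: 43.5
disc ((612.261474609375, -136.26107788085938), 60.02933883666992) ((612.6764526367188, -136.3329620361328), (114.93112182617188, 120.31573486328125), 93.22183227539062)
[264 250  16  12 116] [271.8 256.7] [ 569.7 -130.2   12. ]
[242 259   4   3  11] [243.4 260.1] [ 574.6 -167.4   12. ]
[297 265   4   4  11] [298.3 266.6] [584.3 -95.1  12. ]
[269 271   1   4   4] [269.  272.5] [ 593.  -133.6   12. ]
[266 284   4   8  14] [266.9 287.6] [ 616.1 -136.    12. ]
[236 307   3   2   5] [237.2 307.4] [ 647.3 -176.4   12. ]
[288 312   4   3   7] [289.1 313.1] [ 656.6 -104.7   12. ]
```

Plate centre is (0.615, −0.136) with yaw −7.4°; the disc edge, bolts and arrow agree. I'll turn, then carry the model over.

```bash
python3 -m jog '[{"linear":[0,0,0],"roll":0.8},{"linear":[0,0,0],"roll":0.8},{"linear":[0,0,0],"roll":0.79},{"linear":[0,0,0],"roll":0},{"linear":[0,0,0],"roll":0}]' >/dev/null
python3 - <<'E'
from h import *
go((.6223,-.137,.04),82.6)
E
```

```text
yaw 82.7 pos [0.4724 0.0097 0.0705] lin [-4.19 -3.16  0.75] roll 0.01 q6 -95.9 t 13.45
```

```bash
python3 -m jog '[{"linear":[-0.6,-0.45,0],"roll":0},{"linear":[-0.6,-0.45,0],"roll":0},{"linear":[-0.6,-0.45,0],"roll":0},{"linear":[-0.6,-0.45,0.15],"roll":0},{"linear":[-0.6,-0.45,0.15],"roll":0},{"linear":[-0.6,-0.45,0.15],"roll":0},{"linear":[-0.59,-0.46,0.3],"roll":0},{"linear":[0,0,0],"roll":0},{"linear":[0,0,0],"roll":0},{"linear":[0,0,0],"roll":0}]' | grep -E "pos|grip"
python3 - <<'E'
from h import *
go((.6223,-.137,-.0145),82.6)
E
```

```text
position: [0.6221, -0.137, 0.0408]
grip_width: 0.0546
gripper_force: 43.5
yaw 82.6 pos [ 0.6221 -0.137   0.0408] lin [-0.01 -0.    1.38] roll 0.0 q6 -105.7 t 14.2833
```

```bash
python3 -m jog '[{"linear":[0,0,0.4],"roll":0},{"linear":[0,0,0.4],"roll":0},{"linear":[0,0,0.3],"roll":0},{"linear":[0,0,0.2],"roll":0},{"linear":[0,0,0.08],"roll":0},{"linear":[0,0,0],"roll":0},{"linear":[0,0,0],"roll":0}]' | grep -E "pos|ft|grip"
python3 -m jog '[{"linear":[0,0,0],"roll":0},{"linear":[0,0,0],"roll":0},{"linear":[0,0,0],"roll":0},{"linear":[0,0,0],"roll":0},{"linear":[0,0,-0.4],"roll":0},{"linear":[0,0,-0.8],"roll":0},{"linear":[0,0,-0.8],"roll":0},{"linear":[0,0,-0.8],"roll":0},{"linear":[0,0,-0.8],"roll":0}]' 1 40 | grep -E "pos|ft|grip"
python3 - <<'E'
from h import *
go((.55,.283,.15),90)
E
```

```text
position: [0.6231, -0.1374, -0.0131]
ft_force: [0.5, -0.1, -1.3]
grip_width: 0.0544
gripper_force: 43.5
position: [0.6226, -0.1374, 0.1321]
ft_force: [0.1, 0.2, 0.3]
grip_width: 0.0852
gripper_force: 0.0
yaw 82.6 pos [ 0.6226 -0.1374  0.1321] lin [ 3.16 10.19 -0.45] roll -1.49 q6 -105.6 t 15.6167
```

```bash
python3 -m jog '[{"linear":[-0.8,0,0],"roll":0},{"linear":[-0.8,0,0],"roll":0},{"linear":[0,0,0],"roll":0},{"linear":[0,0,0],"roll":0},{"linear":[0,0,0],"roll":0},{"linear":[0,0,0],"roll":0}]' | grep -E "pos"
python3 - <<'E'
from h import *
c,im=shot("wrist","w10")
for k in blobs(im,"blue",500)[:2]: print(cv2.boundingRect(k),cv2.contourArea(k),rect(c,k,.024))
go((.55,.283,.15),90)
E
```

```text
position: [0.6855, -0.1456, 0.1305]
(216, 61, 72, 73) 4369.0 ((616.0, -136.1), array([59. , 56.8]), 82.6)
yaw 82.5 pos [ 0.6856 -0.1457  0.1307] lin [ 4.75 10.19 -0.48] roll -1.49 q6 -104.2 t 16.1667
```

View pics/w10.png

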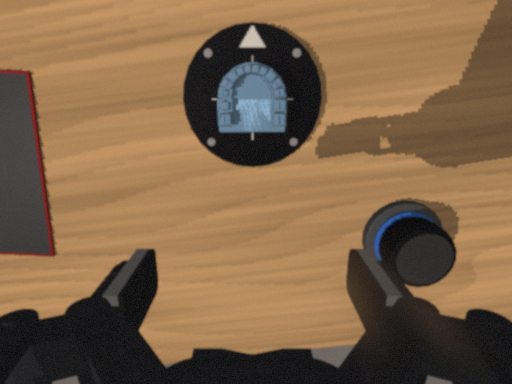

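The lower model sits on the cross, front (top) towards the arrow at (252,38), measured at (616, −136) mm and −7.4°. Wafer next.

```bash
python3 -m jog '[{"linear":[0,0,0],"roll":-0.75},{"linear":[0,0,0],"roll":-0.75},{"linear":[0.34,0.93,0],"roll":0},{"linear":[0.34,0.93,0],"roll":0},{"linear":[0.34,0.93,0],"roll":0},{"linear":[0.34,0.93,0],"roll":0},{"linear":[0.34,0.93,0],"roll":0},{"linear":[0.34,0.93,0],"roll":0},{"linear":[0.34,0.93,0],"roll":0},{"linear":[0.34,0.93,0],"roll":0},{"linear":[0.34,0.93,0],"roll":0},{"linear":[0.34,0.93,0],"roll":0}]' | grep -E "pos"
python3 -m jog '[{"linear":[0,0.9,0],"roll":0},{"linear":[0,0.5,0],"roll":0},{"linear":[0,0,0],"roll":0},{"linear":[0,0,0],"roll":0},{"linear":[0,0,0],"roll":0},{"linear":[0,0,0],"roll":0},{"linear":[0,0,0],"roll":0}]' | grep -E "pos"
python3 - <<'E'
from h import *
c,im=shot("wrist","w11")
for k in blobs(im,"pink",200)[:2]:
  print(cv2.boundingRect(k),cv2.contourArea(k),rect(c,k,.0035)); M=cv2.moments(k);print("area centroid",cast(c,(M["m10"]/M["m00"],M["m01"]/M["m00"]),.0035)[0])
go((.476,.283,.04),110)
E
```

```text
position: [0.5485, 0.2275, 0.131]
position: [0.5501, 0.2809, 0.1305]
(222, 67, 69, 67) 1674.5 ((479.3, 288.4), array([56.1, 50.1]), 70.4)
area centroid [0.47681704 0.2888537  0.0035    ]
yaw 90.0 pos [0.5501 0.2811 0.1305] lin [1.85 0.05 2.26] roll -4.01 q6 -73.9 t 17.8
```

```bash
python3 -m jog '[{"linear":[0,0,0.5],"roll":0.98},{"linear":[0,0,0.5],"roll":0.98},{"linear":[0,0,0.5],"roll":0.98},{"linear":[0,0,0.5],"roll":0.98},{"linear":[0,0,0],"roll":0},{"linear":[0,0,0],"roll":0},{"linear":[0,0,0],"roll":0}]' | grep -E "pos"
python3 - <<'E'
from h import *
go((.4906,.2844,-.0315),70.4)
E
```

```text
position: [0.5507, 0.282, 0.0516]
yaw 70.6 pos [0.5507 0.282  0.0516] lin [ 1.44 -0.45  2.08] roll 0.03 q6 -54.4 t 18.3833
```

```bash
python3 -m jog '[{"linear":[0.7,-0.22,0.3],"roll":0},{"linear":[0.74,-0.23,0.3],"roll":0.03},{"linear":[0,0,0.5],"roll":0},{"linear":[0,0,0.5],"roll":0},{"linear":[0,0,0],"roll":0},{"linear":[0,0,0],"roll":0},{"linear":[0,0,0],"roll":0}]' | grep -E "pos"
python3 - <<'E'
from h import *
go((.4906,.2844,-.0315),70.4)
E
```

```text
position: [0.4909, 0.2847, -0.012]
yaw 70.3 pos [ 0.4909  0.2847 -0.012 ] lin [ 0.01 -0.01  0.49] roll -0.01 q6 -52.2 t 18.9667
```

```bash
python3 -m jog '[{"linear":[0,0,0.25],"roll":0},{"linear":[0,0,0.15],"roll":0},{"linear":[0,0,0.09],"roll":0},{"linear":[0,0,0],"roll":0}]' 1 20| grep -E "pos|ft"
python3 -m jog '[{"linear":[0,0,0],"roll":0},{"linear":[0,0,0],"roll":0},{"linear":[0,0,0],"roll":0},{"linear":[0,0,0],"roll":0},{"linear":[0,0,0],"roll":0},{"linear":[0,0,0],"roll":0},{"linear":[0,0,0],"roll":0},{"linear":[0,0,0],"roll":0},{"linear":[0,0,0],"roll":0}]' -1 20| grep -E "pos|ft|grip"
```

```text
position: [0.4892, 0.2842, -0.0341]
ft_force: [-0.6, -1.1, 0.1]
position: [0.4899, 0.2846, -0.0329]
ft_force: [-0.2, 1.5, 6.2]
grip_width: 0.0555
gripper_force: 21.2
```

```bash
python3 -m jog '[{"linear":[0,0,-0.3],"roll":0},{"linear":[0,0,-0.6],"roll":0},{"linear":[0,0,-0.8],"roll":0},{"linear":[0,0,-0.8],"roll":0},{"linear":[0,0,-0.5],"roll":-0.8},{"linear":[0,0,0],"roll":-0.8},{"linear":[0,0,0],"roll":-0.86},{"linear":[0,0,0],"roll":0},{"linear":[0,0,0],"roll":0}]' | grep -E "pos|grip"
python3 - <<'E'
from h import *
go((.6242,-.1372,.06),82.6)
E
```

```text
position: [0.4893, 0.2843, 0.0863]
grip_width: 0.0551
gripper_force: 21.6
yaw 82.5 pos [0.4893 0.2843 0.0863] lin [ -4.72 -10.     0.66] roll -0.03 q6 -64.3 t 20.8
```

```bash
python3 -m jog '[{"linear":[-0.4,-0.84,0],"roll":0},{"linear":[-0.4,-0.84,0],"roll":0},{"linear":[-0.4,-0.84,0],"roll":0},{"linear":[-0.4,-0.84,0],"roll":0},{"linear":[-0.4,-0.84,0],"roll":0},{"linear":[-0.4,-0.84,0],"roll":0},{"linear":[-0.4,-0.84,0],"roll":0},{"linear":[-0.4,-0.84,0],"roll":0},{"linear":[-0.4,-0.84,0.2],"roll":0},{"linear":[-0.4,-0.84,0.2],"roll":0},{"linear":[-0.4,-0.84,0.2],"roll":0},{"linear":[-0.3,-0.6,0],"roll":0}]' >/dev/null
python3 -m jog '[{"linear":[0,0,0],"roll":0},{"linear":[0,0,0],"roll":0},{"linear":[0,0,0],"roll":0},{"linear":[0,0,0],"roll":0}]' | grep -E "pos|grip"
python3 - <<'E'
from h import *
go((.6242,-.1372,.0045),82.6)
E
```

```text
position: [0.625, -0.1288, 0.0627]
grip_width: 0.0555
gripper_force: 21.6
yaw 82.6 pos [ 0.625  -0.1288  0.0627] lin [-0.01 -0.21  1.45] roll 0.01 q6 -104.9 t 22.1333
```

```bash
python3 -m jog '[{"linear":[0,-0.2,0.3],"roll":0},{"linear":[0,0,0.4],"roll":0},{"linear":[0,0,0.35],"roll":0},{"linear":[0,0,0],"roll":0},{"linear":[0,0,0],"roll":0},{"linear":[0,0,0],"roll":0}]' | grep -E "pos|grip"
python3 - <<'E'
from h import *
go((.6242,-.1372,.0045),82.6)
E
```

```text
position: [0.6246, -0.138, 0.0213]
grip_width: 0.0555
gripper_force: 21.6
yaw 82.6 pos [ 0.6246 -0.138   0.0213] lin [0.01 0.02 0.42] roll 0.0 q6 -105.7 t 22.6333
```

```bash
python3 -m jog '[{"linear":[0.01,0.02,0.2],"roll":0},{"linear":[0,0,0.12],"roll":0},{"linear":[0,0,0.08],"roll":0},{"linear":[0,0,0],"roll":0},{"linear":[0,0,0],"roll":0},{"linear":[0,0,0],"roll":0}]' | grep -E "pos|grip|ft"
python3 -m jog '[{"linear":[0,0,0],"roll":0},{"linear":[0,0,0],"roll":0},{"linear":[0,0,0],"roll":0},{"linear":[0,0,0],"roll":0},{"linear":[0,0,-0.4],"roll":0},{"linear":[0,0,-0.8],"roll":0},{"linear":[0,0,-0.8],"roll":0},{"linear":[-0.6,0,-0.8],"roll":0},{"linear":[-0.9,0,-0.2],"roll":0},{"linear":[0,0,0],"roll":0},{"linear":[0,0,0],"roll":0},{"linear":[0,0,0],"roll":0}]' 1 40 | grep -E "pos|ft|grip"
python3 - <<'E'
from h import *
c,im=shot("wrist","w12")
for w,z in(("pink",.043),("blue",.024)):
 for k in blobs(im,w,300)[:2]: print(w,cv2.boundingRect(k),cv2.contourArea(k),rect(c,k,z))
x=cv2.resize(im[0:170,150:370],None,fx=3,fy=3); cv2.imwrite("pics/w12c.png",x[:,:,::-1])
go((.543,-.295,.13),90)
E
```

```text
position: [0.6241, -0.1372, 0.0049]
ft_force: [-0.3, -0.3, 0.4]
grip_width: 0.0555
gripper_force: 21.6
position: [0.6827, -0.1446, 0.1236]
ft_force: [-0.3, -0.1, -0.2]
grip_width: 0.0855
gripper_force: 0.0
pink (213, 63, 77, 72) 2568.0 ((613.5, -135.5), array([57. , 50.6]), 83.4)
blue (217, 83, 69, 55) 1960.0 ((622.5, -136.8), array([56.3, 42.5]), 82.6)
blue (375, 217, 62, 44) 471.0 ((747.2, -17.2), array([27.5, 59.4]), 27.1)
yaw 82.6 pos [ 0.6824 -0.1446  0.1237] lin [ 2.97 -4.18 -0.15] roll -1.48 q6 -104.3 t 24.1833
```

View pics/w12c.png

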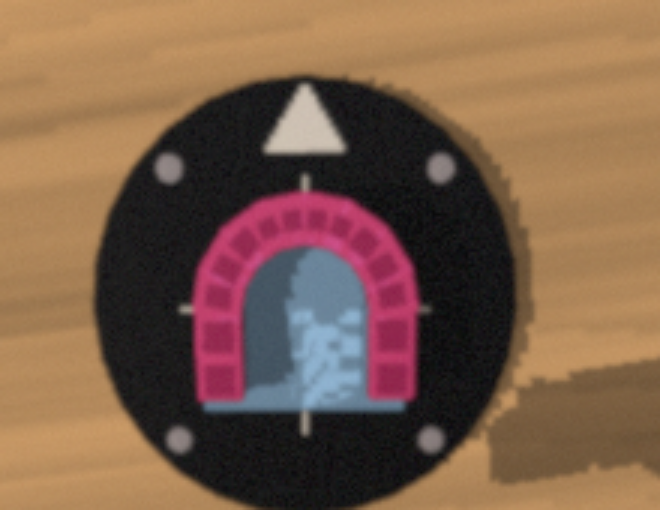

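The wafer sits squarely on the lower model, front to the arrow, and the numbers agree within 1 mm. Upper model next.

```bash
python3 -m jog '[{"linear":[0,0,0],"roll":-0.74},{"linear":[0,0,0],"roll":-0.74},{"linear":[0.58,-0.63,0],"roll":0},{"linear":[0.58,-0.63,0],"roll":0},{"linear":[0.58,-0.63,0],"roll":0},{"linear":[0.58,-0.63,0],"roll":0},{"linear":[0.58,-0.63,0],"roll":0},{"linear":[0.58,-0.63,0],"roll":0},{"linear":[0,0,0],"roll":0},{"linear":[0,0,0],"roll":0},{"linear":[0,0,0],"roll":0},{"linear":[0,0,0],"roll":0}]' | grep -E "pos"
python3 - <<'E'
from h import *
c,im=shot("wrist","w13")
for k in blobs(im,"ivory",800)[:2]: print(cv2.boundingRect(k),cv2.contourArea(k),rect(c,k,.024))
x=cv2.resize(im[0:240,100:400],None,fx=2,fy=2); cv2.imwrite("pics/w13c.png",x[:,:,::-1])
go((.477,-.294,.05),94.4)
E
```

```text
position: [0.5446, -0.295, 0.1246]
(216, 56, 70, 74) 4247.5 ((470.2, -296.0), array([54.4, 55.3]), 4.1)
yaw 90.1 pos [ 0.5447 -0.295   0.1246] lin [1.69 0.03 1.86] roll -0.86 q6 -129.5 t 25.2333
```

View pics/w13c.png

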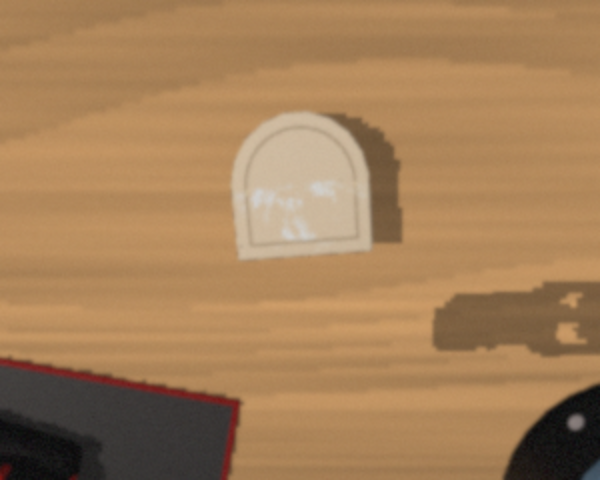

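The upper model's front (top) faces the robot like the others, with centre (470.2, −296.0) and yaw 4.1°.

```bash
python3 -m jog '[{"linear":[0.8,0.0,0.5],"roll":0},{"linear":[0.86,-0.02,0.5],"roll":0},{"linear":[0,0,0.5],"roll":-0.8},{"linear":[0,0,0.5],"roll":0},{"linear":[0,0,0],"roll":0},{"linear":[0,0,0],"roll":0},{"linear":[0,0,0],"roll":0}]' | grep -E "pos"
python3 - <<'E'
from h import *
go((.4782,-.2954,-.028),94.1)
E
```

```text
position: [0.4789, -0.2969, 0.0457]
yaw 94.0 pos [ 0.4789 -0.2969  0.0457] lin [0.02 0.04 1.84] roll -0.01 q6 -137.9 t 25.8167
```

```bash
python3 -m jog '[{"linear":[0.02,0.04,0.5],"roll":0},{"linear":[0,0,0.5],"roll":0},{"linear":[0,0,0.4],"roll":0},{"linear":[0,0,0.25],"roll":0},{"linear":[0,0,0.17],"roll":0},{"linear":[0,0,0],"roll":0},{"linear":[0,0,0],"roll":0}]' 1 40| grep -E "pos|ft"
python3 -m jog '[{"linear":[0,0,0],"roll":0},{"linear":[0,0,0],"roll":0},{"linear":[0,0,0],"roll":0},{"linear":[0,0,0],"roll":0},{"linear":[0,0,0],"roll":0},{"linear":[0,0,0],"roll":0},{"linear":[0,0,0],"roll":0},{"linear":[0,0,0],"roll":0},{"linear":[0,0,0],"roll":0}]' -1 40| grep -E "pos|ft|grip"
python3 -m jog '[{"linear":[0,0,-0.3],"roll":0},{"linear":[0,0,-0.6],"roll":0},{"linear":[0,0,-0.8],"roll":0},{"linear":[0,0,-0.8],"roll":0},{"linear":[0,0,-0.8],"roll":0.8},{"linear":[0,0,0],"roll":0.8},{"linear":[0,0,0],"roll":0.7},{"linear":[0,0,0],"roll":0},{"linear":[0,0,0],"roll":0}]' | grep -E "pos|grip"
python3 - <<'E'
from h import *
go((.6242,-.1372,.07),82.6)
E
```

```text
position: [0.4775, -0.2957, -0.0274]
ft_force: [0.3, -1.0, -0.6]
position: [0.4774, -0.2957, -0.0271]
ft_force: [-0.4, -0.1, 5.8]
grip_width: 0.0553
gripper_force: 42.5
position: [0.4768, -0.2952, 0.1039]
grip_width: 0.055
gripper_force: 43.1
yaw 82.6 pos [ 0.4768 -0.2952  0.1039] lin [-3.15  4.39  0.85] roll 0.0 q6 -126.5 t 27.9
```

```bash
python3 -m jog '[{"linear":[-0.52,0.73,0],"roll":0},{"linear":[-0.52,0.73,0],"roll":0},{"linear":[-0.52,0.73,0],"roll":0},{"linear":[-0.52,0.73,0.1],"roll":0},{"linear":[-0.52,0.73,0.3],"roll":0},{"linear":[-0.52,0.73,0.3],"roll":0},{"linear":[0,0,0],"roll":0},{"linear":[0,0,0],"roll":0},{"linear":[0,0,0],"roll":0},{"linear":[0,0,0],"roll":0}]' | grep -E "pos|grip"
python3 - <<'E'
from h import *
go((.6231,-.137,.0172),82.6)
E
```

```text
position: [0.6232, -0.139, 0.0762]
grip_width: 0.0549
gripper_force: 43.1
yaw 82.5 pos [ 0.6232 -0.139   0.0762] lin [0.01 0.05 1.48] roll -0.03 q6 -105.6 t 28.7333
```

```bash
python3 -m jog '[{"linear":[0.01,0.05,0.4],"roll":0},{"linear":[0,0,0.4],"roll":0},{"linear":[0,0,0.3],"roll":0},{"linear":[0,0,0],"roll":0},{"linear":[0,0,0],"roll":0},{"linear":[0,0,0],"roll":0}]' | grep -E "pos|grip"
python3 - <<'E'
from h import *
go((.6231,-.137,.0172),82.6)
E
```

```text
position: [0.6237, -0.1368, 0.0332]
grip_width: 0.0553
gripper_force: 43.1
yaw 82.5 pos [ 0.6237 -0.1368  0.0332] lin [ 0.02 -0.01  0.4 ] roll -0.03 q6 -105.4 t 29.2333
```

```bash
python3 -m jog '[{"linear":[0.02,0,0.2],"roll":0},{"linear":[0,0,0.1],"roll":0},{"linear":[0,0,0.08],"roll":0},{"linear":[0,0,0],"roll":0},{"linear":[0,0,0],"roll":0},{"linear":[0,0,0],"roll":0}]' | grep -E "pos|grip|ft"
python3 -m jog '[{"linear":[0,0,0],"roll":0},{"linear":[0,0,0],"roll":0},{"linear":[0,0,0],"roll":0},{"linear":[0,0,0],"roll":0},{"linear":[0,0,-0.4],"roll":0},{"linear":[0,0,-0.8],"roll":0},{"linear":[0,0,-0.8],"roll":0},{"linear":[-0.6,0,-0.8],"roll":0},{"linear":[-0.9,0,-0.2],"roll":0},{"linear":[0,0,0],"roll":0},{"linear":[0,0,0],"roll":0},{"linear":[0,0,0],"roll":0}]' 1 40 | grep -E "pos|ft|grip"
python3 - <<'E'
from h import *
c,im=shot("wrist","w14"); m=np.zeros_like(im);m[40:150,200:305]=im[40:150,200:305]
for w,z in(("ivory",.067),("pink",.043)):
 for k in blobs(m,w,100)[:2]: print(w,cv2.boundingRect(k),cv2.contourArea(k),rect(c,k,z))
go((.70,.19,.15),90)
E
```

```text
position: [0.6227, -0.1358, 0.0168]
ft_force: [0.2, -0.5, -0.9]
grip_width: 0.0548
gripper_force: 43.1
position: [0.6814, -0.1433, 0.1356]
ft_force: [-0.4, 0.2, -0.5]
grip_width: 0.0855
gripper_force: 0.0
ivory (207, 62, 87, 88) 5481.0 ((617.1, -135.9), array([63.7, 59.8]), 83.2)
ivory (238, 40, 25, 15) 250.0 ((578.1, -130.3), array([16.4,  8.8]), 82.5)
yaw 82.5 pos [ 0.6811 -0.1433  0.1357] lin [ 0.62  8.32 -0.35] roll -1.5 q6 -104.1 t 30.7833
```

```bash
python3 -m jog '[{"linear":[0,0,-0.2],"roll":-0.75},{"linear":[0,0,0],"roll":-0.75},{"linear":[0,0.92,0],"roll":0},{"linear":[0,0.92,0],"roll":0},{"linear":[0,0.92,0],"roll":0},{"linear":[0,0.92,0],"roll":0},{"linear":[0,0.92,0],"roll":0},{"linear":[0,0.92,0],"roll":0},{"linear":[0,0.92,0],"roll":0},{"linear":[0,0.92,0],"roll":0},{"linear":[0,0.92,0],"roll":0},{"linear":[0,0,0],"roll":0}]' | grep -E "pos"
python3 -m jog '[{"linear":[0,0,0],"roll":0},{"linear":[0,0,0],"roll":0},{"linear":[0,0,0],"roll":0},{"linear":[0,0,0],"roll":0}]' | grep -E "pos"
python3 - <<'E'
from h import *
c,im=shot("wrist","w15")
for k in blobs(im,"ivory",500)[:3]: print(cv2.boundingRect(k),cv2.contourArea(k),rect(c,k,.010))
g=cv2.medianBlur(cv2.cvtColor(im,cv2.COLOR_RGB2GRAY),3)
o=cv2.HoughCircles(g,cv2.HOUGH_GRADIENT,1,40,param1=80,param2=15,minRadius=12,maxRadius=24)
for a in o[0]: print(a,(cast(c,a[:2],.010)[0]*1000).round(1))
for w in("green","red"):
  for k in blobs(im,w,100): print(w,cv2.boundingRect(k),rect(c,k,.018))
go((.532,.145,.13),90)
E
```

```text
position: [0.68, 0.194, 0.1441]
position: [0.6822, 0.1861, 0.1447]
(170, 65, 174, 127) 11615.5 ((642.4, 190.6), array([148.9,  69.4]), 69.2)
[218.5 116.5  19.6] [628.7 156.1  10. ]
[294.5 145.5  18.1] [655.5 227.   10. ]
[ 50.5 276.5  22.3] [795.4 -28.8  10. ]
yaw 89.9 pos [0.6822 0.1862 0.1448] lin [ 3.75 -1.04  0.37] roll -0.02 q6 -84.2 t 32.1667
```

View pics/w15.png

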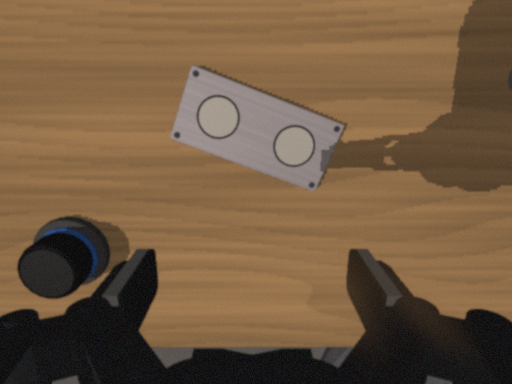

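The die plate shows spots at (218,116) and (294,146): right spot (628.9, 155.1), left spot (655.9, 226.1) mm. Now the green die.

```bash
python3 -m jog '[{"linear":[0.75,-0.2,0.07],"roll":0},{"linear":[0.75,-0.2,0.07],"roll":0},{"linear":[0.75,-0.2,0.07],"roll":0},{"linear":[0.75,-0.2,0.07],"roll":0},{"linear":[0.75,-0.2,0.07],"roll":0},{"linear":[0,0,0],"roll":0},{"linear":[0,0,0],"roll":0},{"linear":[0,0,0],"roll":0},{"linear":[0,0,0],"roll":0}]' | grep -E "pos"
python3 - <<'E'
from h import *
c,im=shot("wrist","w16")
for k in blobs(im,"green",100)[:2]:
  p=cast(c,k[:,0,:],.018)[:,:2].astype(np.float32)*1000
  print(cv2.boundingRect(k),cv2.contourArea(k),rect(c,k,.018),cv2.minEnclosingCircle(p))
  go((*(np.array(cv2.minEnclosingCircle(p)[0])/1000),.03),90)
E
```

```text
position: [0.5334, 0.1474, 0.131]
(238, 75, 33, 34) 852.0 ((458.6, 149.9), array([26.8, 26.3]), 90.0) ((458.5093994140625, 150.29177856445312), 13.955180168151855)
yaw 90.0 pos [0.5333 0.1475 0.1308] lin [1.87 0.07 2.52] roll -0.0 q6 -86.8 t 32.9667
```

```bash
python3 -m jog '[{"linear":[0.6,0.02,0.6],"roll":0},{"linear":[0.6,0.02,0.6],"roll":0},{"linear":[0.66,0.02,0.6],"roll":0},{"linear":[0,0,0.6],"roll":0},{"linear":[0,0,0.4],"roll":0},{"linear":[0,0,0],"roll":0},{"linear":[0,0,0],"roll":0},{"linear":[0,0,0],"roll":0}]' | grep -E "pos"
python3 - <<'E'
from h import *
go((.4586,.1501,-.027),90)
E
```

```text
position: [0.459, 0.15, 0.0195]
yaw 90.0 pos [0.459  0.15   0.0195] lin [0.01 0.   1.16] roll -0.0 q6 -86.0 t 33.6333
```

```bash
python3 -m jog '[{"linear":[0,0,0.5],"roll":0},{"linear":[0,0,0.4],"roll":0},{"linear":[0,0,0.2],"roll":0},{"linear":[0,0,0],"roll":0}]' 1 25| grep -E "pos|ft"
python3 -m jog '[{"linear":[0,0,0],"roll":0},{"linear":[0,0,0],"roll":0},{"linear":[0,0,0],"roll":0},{"linear":[0,0,0],"roll":0},{"linear":[0,0,0],"roll":0},{"linear":[0,0,0],"roll":0},{"linear":[0,0,0],"roll":0},{"linear":[0,0,0],"roll":0},{"linear":[0,0,0],"roll":0},{"linear":[0,0,0],"roll":0}]' -1 25| grep -E "pos|ft|grip"
python3 -m jog '[{"linear":[0,0,-0.3],"roll":0},{"linear":[0,0,-0.6],"roll":0},{"linear":[0,0,-0.8],"roll":0},{"linear":[0,0,-0.4],"roll":0},{"linear":[0,0,0],"roll":0},{"linear":[0,0,0],"roll":0}]' | grep -E "pos|grip"
python3 - <<'E'
from h import *
go((.6559,.2261,.03),90)
E
```

```text
position: [0.4578, 0.1499, -0.0258]
ft_force: [-0.6, 0.3, -0.5]
position: [0.4581, 0.15, -0.0246]
ft_force: [-1.3, 1.3, 6.3]
grip_width: 0.0284
gripper_force: 24.3
position: [0.4579, 0.15, 0.0592]
grip_width: 0.0288
gripper_force: 24.9
yaw 90.0 pos [0.4579 0.15   0.0592] lin [-4.95  1.9   0.74] roll 0.0 q6 -86.0 t 35.3
```

```bash
python3 -m jog '[{"linear":[-0.7,0.27,0],"roll":0},{"linear":[-0.7,0.27,0],"roll":0},{"linear":[-0.7,0.27,0],"roll":0},{"linear":[-0.7,0.27,0],"roll":0},{"linear":[-0.7,0.27,0.2],"roll":0},{"linear":[-0.7,0.27,0.2],"roll":0},{"linear":[-0.73,0.28,0.3],"roll":0},{"linear":[0,0,0],"roll":0},{"linear":[0,0,0],"roll":0},{"linear":[0,0,0],"roll":0}]' | grep -E "pos|grip"
python3 - <<'E'
from h import *
go((.6554,.2261,-.0135),90)
E
```

```text
position: [0.6539, 0.2257, 0.0293]
grip_width: 0.0288
gripper_force: 24.9
yaw 90.0 pos [0.6539 0.2257 0.0293] lin [-0.04  0.01  1.07] roll 0.0 q6 -80.7 t 36.1333
```

```bash
python3 -m jog '[{"linear":[-0.04,0.01,0.4],"roll":0},{"linear":[0,0,0.35],"roll":0},{"linear":[0,0,0.2],"roll":0},{"linear":[0,0,0.1],"roll":0},{"linear":[0,0,0],"roll":0},{"linear":[0,0,0],"roll":0},{"linear":[0,0,0],"roll":0}]' | grep -E "pos|ft"
python3 -m jog '[{"linear":[0,0,0],"roll":0},{"linear":[0,0,0],"roll":0},{"linear":[0,0,0],"roll":0},{"linear":[0,0,0],"roll":0},{"linear":[0,0,0],"roll":0},{"linear":[0,0,0],"roll":0},{"linear":[0,0,-0.4],"roll":0},{"linear":[0,0,-0.8],"roll":0},{"linear":[0,0,-0.8],"roll":0},{"linear":[0,0,-0.8],"roll":0},{"linear":[0,0,-0.8],"roll":0}]' 1 25 | grep -E "pos|ft|grip"
python3 - <<'E'
from h import *
go((.525,-.147,.14),90)
E
```

```text
position: [0.6569, 0.2264, -0.0102]
ft_force: [-1.1, 0.3, -0.5]
position: [0.6563, 0.2263, 0.1343]
ft_force: [1.1, -0.1, -0.8]
grip_width: 0.0855
gripper_force: 0.0
yaw 90.0 pos [0.6563 0.2263 0.1343] lin [ 3.28 -9.33 -0.14] roll 0.0 q6 -80.7 t 37.6333
```

```bash
python3 -m jog '[{"linear":[0.3,-0.86,0],"roll":0},{"linear":[0.3,-0.86,0],"roll":0},{"linear":[0.3,-0.86,0],"roll":0},{"linear":[0.3,-0.86,0],"roll":0},{"linear":[0.3,-0.86,0],"roll":0},{"linear":[0.3,-0.86,0],"roll":0},{"linear":[0.3,-0.86,0],"roll":0},{"linear":[0.3,-0.86,0],"roll":0},{"linear":[0.3,-0.86,0],"roll":0},{"linear":[0.3,-0.86,0],"roll":0},{"linear":[0.3,-0.8,0],"roll":0},{"linear":[0,0,0],"roll":0}]' >/dev/null
python3 -m jog '[{"linear":[0,0,0],"roll":0},{"linear":[0,0,0],"roll":0},{"linear":[0,0,0],"roll":0},{"linear":[0,0,0],"roll":0}]' | grep -E "pos"
python3 - <<'E'
from h import *
c,im=shot("wrist","w17")
for k in blobs(im,"red",300)[:2]:
  p=cast(c,k[:,0,:],.018)[:,:2].astype(np.float32)*1000
  print(cv2.boundingRect(k),cv2.contourArea(k),rect(c,k,.018),cv2.minEnclosingCircle(p))
  go((*(np.array(rect(c,k,.018)[0])/1000),-.027),90)
E
```

```text
position: [0.5249, -0.1486, 0.1327]
(237, 78, 34, 35) 875.0 ((452.7, -146.6), array([27.5, 27.9]), 0.1) ((452.6916198730469, -146.3805694580078), 14.230290412902832)
yaw 90.1 pos [ 0.5249 -0.1486  0.1327] lin [1.8  0.05 3.99] roll 0.02 q6 -118.4 t 39.0167
(0, 203, 75, 102) 322.5 ((604.1, -357.4), array([68.6, 99.6]), 79.5) ((603.88232421875, -357.8489074707031), 59.91215896606445)
yaw 90.1 pos [ 0.5249 -0.1486  0.1327] lin [-1.97 -5.22  3.99] roll 0.02 q6 -118.4 t 39.0167
```

```bash
python3 -m jog '[{"linear":[0.6,0.02,0.6],"roll":0},{"linear":[0.6,0.02,0.6],"roll":0},{"linear":[0.6,0.01,0.6],"roll":0},{"linear":[0,0,0.6],"roll":0},{"linear":[0,0,0.4],"roll":0},{"linear":[0,0,0],"roll":0},{"linear":[0,0,0],"roll":0},{"linear":[0,0,0],"roll":0}]' | grep -E "pos"
python3 - <<'E'
from h import *
go((.4527,-.1465,-.027),90)
E
```

```text
position: [0.4534, -0.1477, 0.0216]
yaw 90.0 pos [ 0.4534 -0.1477  0.0216] lin [0.02 0.03 1.22] roll 0.01 q6 -122.4 t 39.6833
```

```bash
python3 -m jog '[{"linear":[0.02,0.03,0.5],"roll":0},{"linear":[0,0,0.4],"roll":0},{"linear":[0,0,0.27],"roll":0},{"linear":[0,0,0],"roll":0}]' 1 25| grep -E "pos|ft"
python3 -m jog '[{"linear":[0,0,0],"roll":0},{"linear":[0,0,0],"roll":0},{"linear":[0,0,0],"roll":0},{"linear":[0,0,0],"roll":0},{"linear":[0,0,0],"roll":0},{"linear":[0,0,0],"roll":0},{"linear":[0,0,0],"roll":0},{"linear":[0,0,0],"roll":0},{"linear":[0,0,0],"roll":0},{"linear":[0,0,0],"roll":0}]' -1 25| grep -E "pos|ft|grip"
python3 -m jog '[{"linear":[0,0,-0.3],"roll":0},{"linear":[0,0,-0.6],"roll":0},{"linear":[0,0,-0.8],"roll":0},{"linear":[0,0,-0.8],"roll":0},{"linear":[0,0,-0.2],"roll":0},{"linear":[0,0,0],"roll":0},{"linear":[0,0,0],"roll":0}]' | grep -E "pos|grip"
python3 - <<'E'
from h import *
go((.6285,.1552,.03),90)
E
```

```text
position: [0.4517, -0.1462, -0.0266]
ft_force: [-0.1, 0.6, 0.6]
position: [0.4521, -0.1466, -0.0253]
ft_force: [-0.2, 0.9, 7.4]
grip_width: 0.0288
gripper_force: 24.2
position: [0.4515, -0.1463, 0.0815]
grip_width: 0.0287
gripper_force: 24.9
yaw 90.0 pos [ 0.4515 -0.1463  0.0815] lin [-4.43  7.54  1.29] roll 0.0 q6 -122.3 t 41.4333
```

To keep the opening fingers clear of the molar die, I'll turn the tool by 75° before placing.

```bash
python3 -m jog '[{"linear":[-0.9,0,0],"roll":0},{"linear":[0,0.9,0],"roll":0},{"linear":[0,0.9,0],"roll":0},{"linear":[0,0.9,0],"roll":0},{"linear":[0,0.9,0],"roll":0},{"linear":[0,0,0],"roll":0}]' | grep -E "pos"
python3 -m jog '[{"linear":[0,0,0],"roll":1},{"linear":[0,0,0],"roll":1},{"linear":[0,0,0],"roll":1},{"linear":[0,0,0],"roll":1},{"linear":[0,0,0],"roll":1},{"linear":[0,0,0],"roll":1},{"linear":[0,0,0],"roll":1},{"linear":[0,0,0],"roll":1},{"linear":[0,0,0],"roll":1},{"linear":[0,0,0],"roll":1},{"linear":[0,0,0],"roll":1},{"linear":[0,0,0],"roll":1}]' | grep -E "pos"
python3 -m jog '[{"linear":[0,0,0],"roll":1},{"linear":[0,0,0],"roll":1},{"linear":[0,0,0],"roll":1},{"linear":[0,0,0],"roll":0},{"linear":[0,0,0],"roll":0},{"linear":[0,0,0],"roll":0},{"linear":[0,0,0],"roll":0}]' | grep -E "pos|grip"
python3 - <<'E'
from h import *
go((.6288,.1552,.035),15)
E
```

```text
position: [0.4858, 0.0028, 0.08]
position: [0.4869, -0.0025, 0.0801]
position: [0.4875, -0.0025, 0.0814]
grip_width: 0.029
gripper_force: 25.1
yaw 15.1 pos [ 0.4875 -0.0025  0.0814] lin [2.89 4.44 1.16] roll 0.02 q6 -29.3 t 43.5167
```

```bash
python3 -m jog '[{"linear":[0.48,0.74,0],"roll":0},{"linear":[0.48,0.74,0],"roll":0},{"linear":[0.48,0.74,0],"roll":0},{"linear":[0.48,0.74,0.2],"roll":0},{"linear":[0.48,0.74,0.4],"roll":0},{"linear":[0.49,0.74,0.4],"roll":0},{"linear":[0,0,0],"roll":0},{"linear":[0,0,0],"roll":0},{"linear":[0,0,0],"roll":0},{"linear":[0,0,0],"roll":0}]' | grep -E "pos|grip"
python3 - <<'E'
from h import *
go((.6288,.1552,-.0143),15)
E
```

```text
position: [0.6292, 0.1544, 0.0426]
grip_width: 0.0284
gripper_force: 25.2
yaw 15.0 pos [0.6292 0.1544 0.0426] lin [ 0.02 -0.    1.42] roll -0.0 q6 -11.6 t 44.35
```

```bash
python3 -m jog '[{"linear":[0.02,0,0.4],"roll":0},{"linear":[0,0,0.4],"roll":0},{"linear":[0,0,0.3],"roll":0},{"linear":[0,0,0.2],"roll":0},{"linear":[0,0,0.1],"roll":0},{"linear":[0,0,0],"roll":0},{"linear":[0,0,0],"roll":0},{"linear":[0,0,0],"roll":0}]' | grep -E "pos|ft"
python3 -m jog '[{"linear":[0,0,0],"roll":0},{"linear":[0,0,0],"roll":0},{"linear":[0,0,0],"roll":0},{"linear":[0,0,0],"roll":0},{"linear":[0,0,0],"roll":0},{"linear":[0,0,0],"roll":0},{"linear":[0,0,-0.4],"roll":0},{"linear":[0,0,-0.8],"roll":0},{"linear":[0,0,-0.8],"roll":0},{"linear":[0,0,-0.8],"roll":0},{"linear":[0,0,-0.8],"roll":0},{"linear":[0,0,-0.8],"roll":0}]' 1 25 | grep -E "pos|ft|grip"
python3 -m jog '[{"linear":[-0.4,-0.9,0],"roll":0},{"linear":[-0.4,-0.9,0],"roll":0},{"linear":[-0.4,-0.9,0],"roll":0},{"linear":[-0.4,-0.9,0],"roll":0},{"linear":[0,0,0],"roll":0},{"linear":[0,0,0],"roll":0},{"linear":[0,0,0],"roll":0}]' | grep -E "pos"
python3 - <<'E'
from h import *
c,im=shot("wrist","w18")
t,it=shot("top","t18");s,i3=shot("scene","s18")
for w,z in(("green",.028),("red",.028)):
  for cc,i,n in((c,im,"wrist"),(t,it,"top"),(s,i3,"scene")):
    for k in blobs(i,w,20)[:3]: print(w,n,cv2.boundingRect(k),rect(cc,k,z))
x=np.vstack([cv2.resize(im,(400,300)),cv2.resize(i3[140:290,150:400],(500,300))[:,:400]]) 
y=cv2.resize(i3[150:270,160:360],(750,450))
cv2.imwrite("pics/fin.png",np.hstack([x,cv2.resize(i3[165:245,160:245],(400,376),interpolation=cv2.INTER_CUBIC).repeat(1,0)[:376].copy() if 0 else cv2.copyMakeBorder(cv2.resize(i3[155:245,160:250],(390,390),interpolation=cv2.INTER_CUBIC),0,210,0,0,cv2.BORDER_CONSTANT)])[:,:,::-1])
E
```

```text
position: [0.6297, 0.1559, -0.0132]
ft_force: [0.2, -0.1, -0.7]
position: [0.6289, 0.156, 0.1636]
ft_force: [-0.8, -0.3, -0.0]
grip_width: 0.0851
gripper_force: 0.0
position: [0.5073, 0.0569, 0.1624]
green wrist (444, 14, 41, 37) ((651.9, 224.6), array([34.7, 28. ]), 15.0)
green scene (410, 0, 26, 19) ((-1164.8, 514.4), array([122.6, 313.9]), 84.2)
green scene (201, 0, 22, 12) ((-819.2, -629.1), array([178.1, 116.6]), 21.1)
green scene (438, 4, 17, 21) ((-1103.7, 633.5), array([328.5,  79.6]), 0.8)
red wrist (387, 88, 37, 34) ((626.3, 156.4), array([32.7, 28.4]), 0.0)
red top (406, 162, 9, 25) ((633.3, -414.4), array([ 6.1, 68.7]), 71.8)
red scene (297, 218, 11, 11) ((640.0, 155.1), array([35. , 26.4]), 10.0)
red scene (51, 179, 97, 39) ((719.3, -398.7), array([131.2, 264.9]), 28.5)
red scene (100, 177, 20, 15) ((647.9, -407.2), array([ 8.1, 68.2]), 71.5)
```

View pics/fin.png

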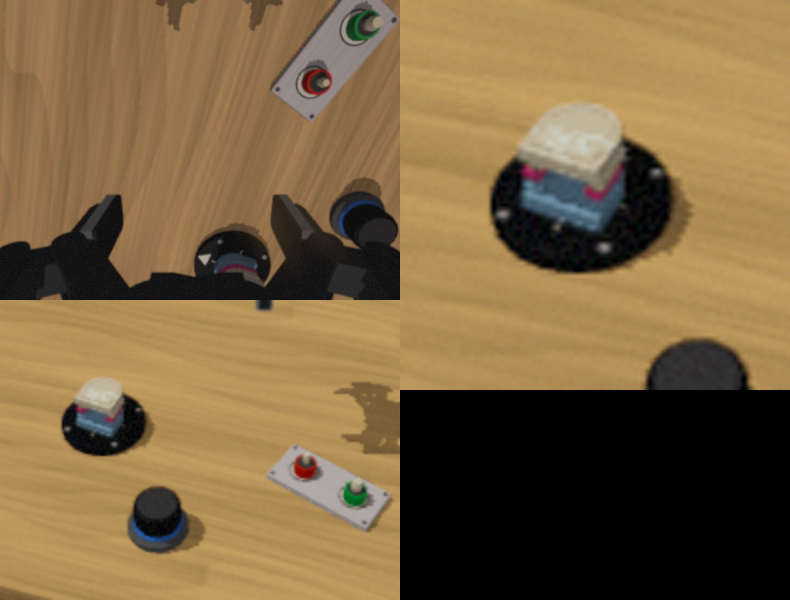

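The stack stands square and level on the plate, and both dies stand on their spots with the green one on the robot's left. Handing in.

```bash
python3 -c "
from rig import env
print(env.close_job())"
```

```text
the job is handed in; nothing more can be done
None
```

The job is handed in after about 46 s of robot time: the lower model, wafer and upper model are stacked squarely on the scan plate with the front to the arrow, the molar die is on the left spot and the premolar die on the right, and no contact with the mouse, spray can or puck was seen; the hand-in gave no verdict.

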